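Proof pull on a glued sample

ROBOT

A 6-joint arm with a two-finger parallel gripper is mounted at the origin on a cart in front of the work surface, level with it; the furniture and walls round the work are solid. World frame = base frame: x ahead of the robot, y to its left, z up, the work surface at z = 0. Lengths are in m, angles in rad, forces in N, time in s.
With the tool pointing down it reaches from about 0.4 to 0.925 m from the base axis. Payload 12.5 kg.
Tool frame: the origin (TCP) lies at the very end of the fingers, on their centre line; the grasp point (between the pads) lies 19 mm behind it; z points along the fingers, y is the line along which they close (so a half turn about z gives the same grasp; the last joint's range is limited). The gripper opens to 95 mm and grips with 3 to 60 N. Pads are 20 mm wide; open, the fingers measure 119 mm over their backs; the gripper's body (75 mm by 180 mm) begins 59 mm behind the grasp point.
Start: joints at [1.083, 0.491, 1.559, -0, 1.092, -0.106], TCP at [0.233, 0.58, 0.215] pointing down, gripper open.
Joint ranges: [-3.1, 3.1], [-0.84, 2.19], [0.05, 2.79], [-1.13, 4.28], [0.06, 2.93], [-2.69, 2.69]. Speed limits (rad/s): [2.22, 2.22, 2.79, 3.14, 3.14, 3.14].

INTERFACE

Orientations are given as a 3x3 rotation matrix whose columns are the frame's x, y, z axes.
In Python, from bench import read_state, vision, finish_job gives the robot as it stands. The module is installed in compiled form; this text tells all that it offers.
- The arm moves only by the tool jog_arm, never from a script. Its argument "rows" is one flat list of numbers, 7 for each row, row after row: the opening, from -1 (shut) to 1 (fully open), then the shift along the tool's x, y, z in units of 30 mm (1.0 is 30 mm), then the turn, a rotation vector about the tool's x, y, z in units of 5 degrees (1.0 is 5 degrees). In form: [jaw, dx, dy, dz, rx, ry, rz, jaw, dx, dy, dz, rx, ry, rz, ...]. A call has 1 to 20 rows; each row shifts and turns the commanded pose from where the row before left it, along the tool's axes as they then stand; what a row does not reach is not made up. A row lasts 1/12 s, in which the tool goes at most 41.7 mm and 7.16 degrees, less where a joint would pass 70% of its speed; a pose out of reach is approached as far as the arm can. A call is refused whole if a number of a shift passes 1 or a number of a turn 1, either way. A call with a gripper value outside its range is refused whole. The fingers move at their own pace and stop on an object; the grip force is fixed at half the most. Time passes only in rows, so rows that do not move let the fingers close. It gives the time, the measured TCP pose, the force, the opening and the grip force at its end, in the units of the state.
- read_state(): the state, without advancing time (a new reading comes with each control period).
- vision.capture(name): name is "scene" or "top" or "wrist"; returns the picture (480x640x3 uint8, red, green, blue); there is no depth.
- vision.camera_model(name): a dict with "camera_matrix" (3x3 intrinsics, pixels), "rvec" (rotation vector, rad) and "tvec" (3), from world to camera coordinates, as OpenCV has them; the wrist camera has in their place "mount" (4x4, takes a point from camera to tool coordinates, whose origin is the TCP and whose axes are the flange's). Camera axes: x right, y down, z forward; pixel columns grow to the right and rows downward; lengths in m; the calibration is good to about 2 mm. A picture is of the moment at which its call begins: read the wrist's pose just before it. camera_model takes no time and is no camera call.
- finish_job(): hands the job in; it is judged then, once.
The state is a dict: "time_s": time; "joints": joint angles; "qvel": joint speeds; "tau": joint torques, N m; "tool_pos": TCP position; "tool_rot": TCP orientation; "wrist_force": force on the tool from outside, world axes, zero at the start; "moment": the same for the moment, N m; "finger_gap": finger opening in m; "grasp_force": force on a finger pad.
Only numpy, scipy, OpenCV 4.12 (cv2) and the standard library are available. Lean on these libraries where they do the work, as an engineer would, in place of code of your own. Each camera call takes 0.05 s, during which the arm holds its last target. There are 200 camera calls.

TASK

The glued board sample is due for its proof pull. Lift the cast weight off the test board, where it blocks the path of the spring balance's handle, and lay it down gently and flat on the bench, clear of the board; then take the balance's black handle and draw its sprung rod out until the pointer stands inside the notch of the set index, without running past the notch, and finish while still gripping the handle and holding the pointer there. Do not shift the set index, and leave the other things lying as they are.

Things in the scene. Friction and masses are not known exactly. Their poses are not given: they have to be found in the camera images.
- rig: Fixed plywood test board, 380 x 90 x 12 mm. Origin: centre of its underside on the bench; +x is the pull direction, z up. Along x: sample vice (-186 to -140 mm, 81 mm high), 24 mm balance tube (-75 to +45 mm, axis 48 mm above the bench) in grey blocks 63 mm high, scale rail beside it at y = +25 mm. From x = +50 to +190 mm only handle and weight stand on it.
- pull_rod: Sprung rod with black spool handle, axes as the rig's. Slides only along rig +x, 0 to 90 mm, against its spring (2.5 N at rest, plus 150 N/m; 10 to 15 N at the index); let go, it runs back. Origin: middle of the handle's waist, on the axis 48 mm above the bench; rig x = 77 mm at rest. Waist 20 mm thick, 22 mm long, between 30 mm flanges; handle from 20 mm behind to 21 mm ahead.
- pointer_tip (a point): Tip of the flat brass pointer that rides with the rod (4 mm wide in x), over the slot of the tube, 70.5 mm above the bench. It moves exactly as the handle does; at rest at rig x = -60 mm.
- set_index: Set index: dark rider with brass thumbscrew on the scale rail, 50 to 80 mm ahead of the resting pointer; it stays where set. Two prongs leave a notch 12 mm wide in x, open towards the tube. Origin: middle of the notch, at the pointer tip's height and line of travel; axes as the rig's. The pointer is in place when its tip is at this origin's x.
- weight: Cast weight block, pale, worn: 44 (x) x 118 (y) x 30 (z) mm, 0.2 to 0.45 kg. Origin: centre of its underside. At the start it lies flat across the board (underside 12 mm above the bench), its near face 25 to 50 mm ahead of the handle, x axis along the rig's x within 0.2 rad. Take it across its 44 mm width. The bench along the board's +y side (rig x 0 to 190 mm) is bare for 100 mm beyond its edge.
- tape_roll: Bystander: roll of brown tape lying on the bench, 96 mm across, 48 mm high. Origin: centre of its underside.
- spacer: Bystander: beech spacer block 24 x 75 x 24 mm, lying on the bench right of the test board. Origin: centre of its underside.
- sanding_block: Bystander: cork sanding block 58 x 95 x 28 mm, near the right front corner of the bench. Origin: centre of its underside.
Mind the look-alikes: they are no part of the job. Of the things that look like the weight, the larger one is meant.

How it is judged:
On the way, in this order (a step that is already met when the one before it is completed fails the run):
1. the weight is lifted off the test board (height (world z) of weight above 0.03 m), for 0.1 s.
2. the weight lies flat on the bench, let go (height (world z) of weight below 0.006 m and angle between weight's own z axis and vertical below 0.1 rad and linear speed of weight below 0.02 m/s and contact force between the fingers and weight below 0.1 N), for 0.2 s.
3. the gripper has drawn the rod out until the pointer stands in the notch, and holds it (x of pointer_tip in the frame of set_index between -0.004 and 0.004 m and contact force between the fingers and pull_rod above 2 N), for 0.3 s.
At the end, for the whole second after the job is handed in: The fingers grip the handle and hold the rod still with the pointer tip inside the 12 mm notch of the set index (its middle within 4 mm of the notch's middle), while the weight lies flat and at rest on the bench, off the test board (all of step 3 and linear speed of pull_rod below 0.01 m/s and height (world z) of weight below 0.006 m and angle between weight's own z axis and vertical below 0.1 rad and linear speed of weight below 0.02 m/s); the arm keeps its last pose, push and grip.
It fails at once if the rod is drawn out (more than 15 mm) before the weight lies on the bench (x of pull_rod in the frame of rig above 0.092 m and height (world z) of weight above 0.008 m).
It fails at once if the pointer runs past the notch by more than 12 mm from its middle (x of pointer_tip in the frame of set_index above 0.012 m).
It fails at once if the weight is dropped or thrown (faster than 0.6 m/s out of the grip) (linear speed of weight above 0.6 m/s and contact force between the fingers and weight below 0.1 N).
It fails at once if the set index is shifted by more than 3 mm (distance of set_index from where it was at the start of the episode above 0.003 m).
It fails at once if a bystander is moved by more than 20 mm (distance of any of tape_roll, spacer, sanding_block from where it was at the start of the episode above 0.02 m).
It also fails if it takes over 54 s, if anything falls off the work surface, if the arm or the gripper's body presses on something with over 40 N, if the wrist force passes 120 N, or if a joint passes its speed limit or range.

## Working session

There is one attempt and no reset: what is moved stays moved. The work goes in short steps, Python scripts to look and compute and a tool call to move; the robot and the scene stay as the last step left them, time stands still between calls to the robot, and variables do not carry over. Pictures are saved under pics/ and viewed, at most 10 in all, crops included, and the job is handed in when it is done.

Besides the shell and the picture viewer there is one more tool, called after "Request:" by a JSON object that holds its "method" and its "body", one argument or row to a line. jog_arm: Moves the arm, as the interface text tells. Its arguments: {"type":"object","properties":{"rows":{"type":"array","items":{"type":"number"}}},"required":["rows"]}

```bash
mkdir -p pics
python3 - <<'E'
from bench import read_state, vision
import cv2,numpy as np
s=read_state(); print(s)
for n in("top","scene"):
    im=vision.capture(n); cv2.imwrite(f"pics/{n}0.png",im[:,:,::-1]); m=vision.camera_model(n)
    R=cv2.Rodrigues(np.array(m["rvec"],float))[0]; print(n,m["camera_matrix"],(-R.T@np.array(m["tvec"]).ravel()).round(3),R.round(2))
print(vision.camera_model("wrist"))
E
```

```text
{'time_s': 0.0, 'joints': array([ 1.08339909e+00,  4.91543966e-01,  1.55945009e+00, -5.25229195e-06,
        1.09169536e+00, -1.05582559e-01]), 'qvel': array([-0.00135756,  0.0005612 ,  0.00113138,  0.00011535,  0.00020458,
        0.00118544]), 'tau': array([-2.79250850e-05, -6.12619114e+01, -2.58198380e+01,  6.92574657e-02,
        4.81156097e-02, -1.01840021e-04]), 'tool_pos': array([0.23273347, 0.57978944, 0.21407121]), 'tool_rot': array([[-9.27990882e-01,  3.72602555e-01, -5.09526288e-04],
       [ 3.72602887e-01,  9.27990380e-01, -9.71232841e-04],
       [ 1.10951655e-04, -1.09114619e-03, -9.99999399e-01]]), 'wrist_force': array([-1.22250211,  0.17542667,  0.89128294]), 'moment': array([-0.00512225, -0.03838766, -0.02086825]), 'grasp_force': 0.0, 'finger_gap': 0.09497127975544038}
top [[578.15969361   0.         322.69874029]
 [  0.         578.15969361 240.23640712]
 [  0.           0.           1.        ]] [0.416 0.103 1.35 ] [[-0.03 -1.    0.01]
 [-1.    0.02 -0.08]
 [ 0.08 -0.01 -1.  ]]
scene [[469.45685898   0.         321.62014508]
 [  0.         469.45685898 242.51595741]
 [  0.           0.           1.        ]] [-0.058 -0.867  0.562] [[ 0.86 -0.5   0.02]
 [-0.19 -0.36 -0.91]
 [ 0.47  0.79 -0.4 ]]
{'camera_matrix': array([[339.84627185,   0.        , 319.25005568],
       [  0.        , 339.84627185, 235.21680921],
       [  0.        ,   0.        ,   1.        ]]), 'mount': array([[ 3.50808151e-05, -9.67735591e-01, -2.51967904e-01,
         7.29799618e-02],
       [ 9.99999507e-01, -2.16162422e-04,  9.69444372e-04,
        -1.10937263e-03],
       [-9.92631814e-04, -2.51967814e-01,  9.67735106e-01,
        -1.70084213e-01],
       [ 0.00000000e+00,  0.00000000e+00,  0.00000000e+00,
         1.00000000e+00]])}
```

View pics/top0.png

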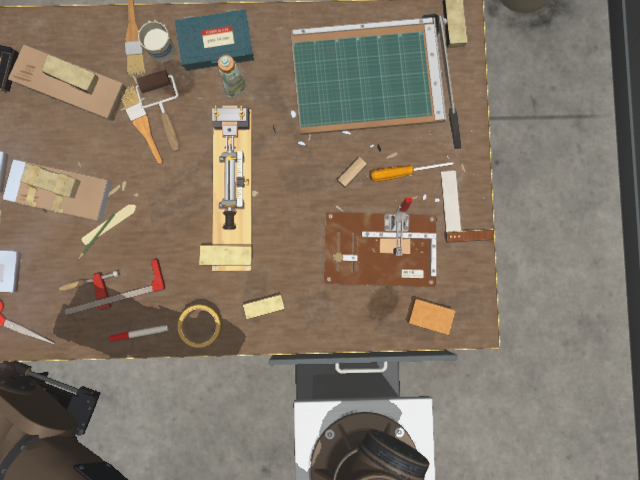

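View pics/scene0.png

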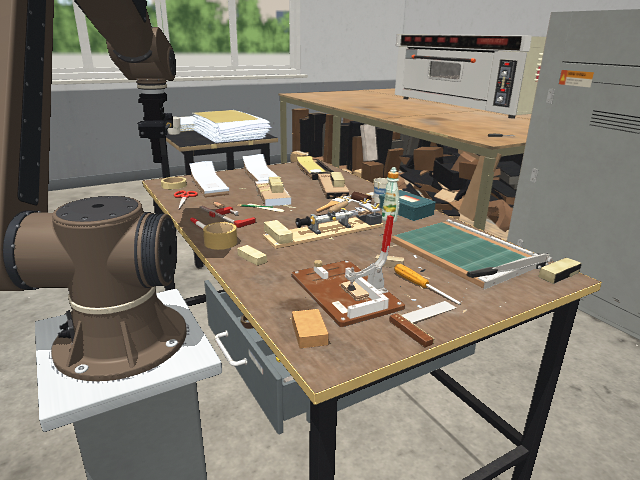

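The top view shows the board upright in the image from (231,108) to (232,270), with +x pointing down. The weight lies across it at (226,255) and the handle is at (230,218). The index rider is near (240,182), a smaller look-alike is at (264,306), and the tape roll is at (199,325). The scene view confirms this layout.

```bash
cat > h.py <<'E'
import numpy as np,cv2
from bench import read_state,vision
def cam(n,s=None):
    m=vision.camera_model(n);K=np.array(m["camera_matrix"])
    if n=="wrist":
        s=s or read_state();T=np.eye(4);T[:3,:3]=s["tool_rot"];T[:3,3]=s["tool_pos"];T=T@np.array(m["mount"])
        return K,T[:3,:3],T[:3,3]
    R=cv2.Rodrigues(np.array(m["rvec"],float))[0];return K,R.T,-R.T@np.array(m["tvec"],float).ravel()
def ray(c,p):
    K,R,o=c;d=R@np.linalg.inv(K)@np.array([p[0],p[1],1.]);return o,d/np.linalg.norm(d)
def plane(c,p,z):
    o,d=ray(c,p);return o+d*(z-o[2])/d[2]
def tri(rs):
    A=sum(np.eye(3)-np.outer(d,d) for o,d in rs);b=sum((np.eye(3)-np.outer(d,d))@o for o,d in rs);return np.linalg.solve(A,b)
E
python3 - <<'E'
from h import *
im=cv2.imread("pics/top0.png");c=cam("top")
for n,p,z in[("vice end",(231,106),.08),("boardend",(232,270),.012),("handle",(230,218),.048),("weight",(226,255),.042),("index",(241,182),.07)]:print(n,plane(c,p,z).round(3))
cr=im[95:345,150:300];cv2.imwrite("pics/topc.png",cv2.resize(cr,None,fx=2.4,fy=2.4,interpolation=2))
hsv=cv2.cvtColor(im,cv2.COLOR_BGR2HSV);print(hsv[255,226],hsv[264,245],hsv[306,264],hsv[240,240])
E
```

```text
vice end [0.818 0.281 0.08 ]
boardend [0.453 0.294 0.012]
handle [0.57  0.291 0.048]
weight [0.487 0.302 0.042]
index [0.647 0.263 0.07 ]
[ 24  84 230] [ 23  83 222] [ 24  82 231] [ 20 103 236]
```

View pics/topc.png

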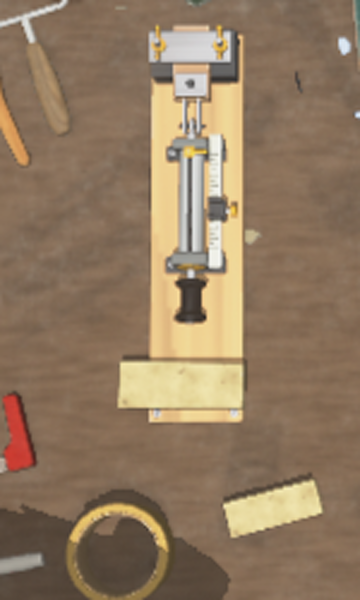

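The crop confirms it. The weight lies across the board near its lower end, the black handle is at crop (190,300), and the rider with its thumbscrew is at (215,208). The bench right of the board is bare. Next I turn to the handle orientation and go above the rig for wrist views.

Request:
{"method": "jog_arm", "body": {
  "rows": [1,0,0,-0.3,0,0,-0.88,1,0,0,-0.3,0,0,-0.88,1,0,0,-0.3,0,0,-0.88,1,0,0,-0.3,0,0,-0.88,1,0,0,-0.1,0,0,-0.88,1,-0.9,-0.95,0,0,0,0,1,-0.9,-0.95,0,0,0,0,1,-0.9,-0.95,0,0,0,0,1,-0.9,-0.95,0,0,0,0,1,-0.9,-0.95,0,0,0,0,1,-0.9,-0.95,0,0,0,0,1,-0.9,-0.95,0,0,0,0,1,-0.9,-0.95,0,0,0,0,1,-0.9,-0.95,0,0,0,0,1,-0.9,-0.95,0,0,0,0,1,0,0,0,0,0,0,1,0,0,0,0,0,0]
}}

```text
time_s: 1.52
tool_pos: [0.5045, 0.2941, 0.2531]
tool_rot: [[-1.0, 0.001, -0.001], [0.001, 1.0, -0.0], [0.001, -0.0, -1.0]]
wrist_force: [-0.5, 0.3, -0.6]
finger_gap: 0.095
grasp_force: 0.0
```

Run:
```python
from h import *
import pickle
s=read_state();im=vision.capture("wrist");pickle.dump(s,open("w1.pkl","wb"));cv2.imwrite("pics/w1.png",im[:,:,::-1]);print(s["tool_pos"],s["tool_rot"].round(3),s["time_s"])
```

```text
[0.50447666 0.29405224 0.25311566] [[-1.     0.001 -0.001]
 [ 0.001  1.    -0.   ]
 [ 0.001 -0.    -1.   ]] 1.5167
```

View pics/w1.png

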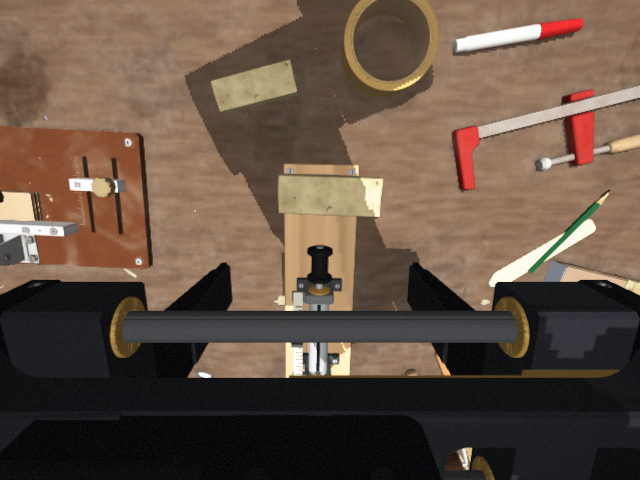

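Wrist view 1: the weight is at about (330,196), slightly rotated. The handle is at (319,264), and the index (about (335,360)) is partly hidden by the gripper. I shift 150 mm along +x for a second view.

Request:
{"method": "jog_arm", "body": {
  "rows": [1,-1,0,0,0,0,0,1,-1,0,0,0,0,0,1,-1,0,0,0,0,0,1,-1,0,0,0,0,0,1,-1,0,0,0,0,0,1,0,0,0,0,0,0,1,0,0,0,0,0,0]
}}

```text
time_s: 2.15
tool_pos: [0.6532, 0.2971, 0.2524]
tool_rot: [[-1.0, -0.003, -0.002], [-0.003, 1.0, -0.0], [0.002, -0.0, -1.0]]
wrist_force: [0.2, 0.4, 0.2]
finger_gap: 0.0952
grasp_force: 0.0
```

Run:
```python
from h import *
import pickle
s=read_state();im=vision.capture("wrist");pickle.dump(s,open("w2.pkl","wb"));cv2.imwrite("pics/w2.png",im[:,:,::-1]);print(s["tool_pos"],s["time_s"])
a=cv2.imread("pics/w1.png")[150:310,240:420];b=im[20:270,230:410,::-1]
o=np.zeros((600,800,3),np.uint8)
a=cv2.resize(a,None,fx=2.2,fy=2.2,interpolation=2);b=cv2.resize(b,None,fx=2.2,fy=2.2,interpolation=2)
o[:a.shape[0],:a.shape[1]]=a;o[:b.shape[0],400:400+b.shape[1]]=b;cv2.imwrite("pics/w12.png",o)
```

```text
[0.65318104 0.29710471 0.25240291] 2.15
```

View pics/w12.png

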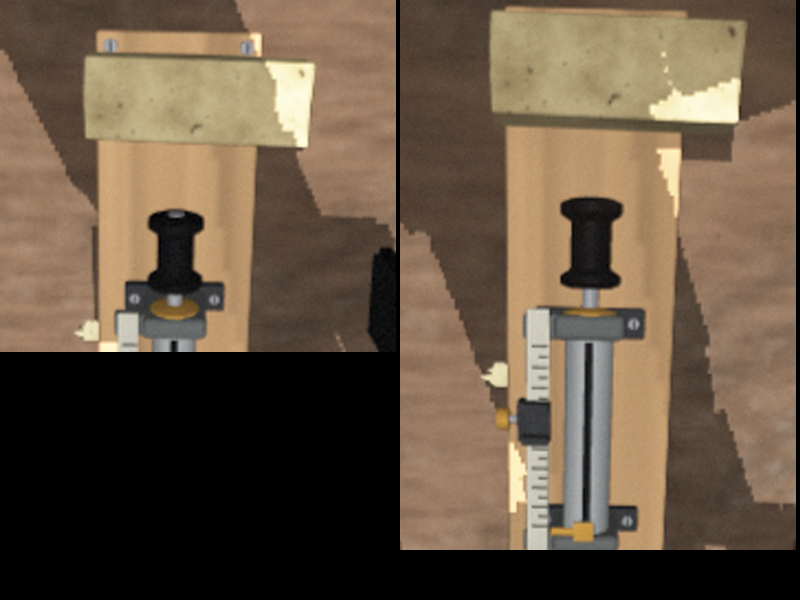

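The crops show the weight's top face with four clear corners in both views, the handle waist, the rider, and the brass pointer at (583,532) in the right panel. I triangulate these points.

Run:
```python
from h import *
import pickle
c1=cam("wrist",pickle.load(open("w1.pkl","rb")));c2=cam("wrist",pickle.load(open("w2.pkl","rb")))
A=lambda p:(240+p[0]/2.2-.27,150+p[1]/2.2-.27); B=lambda p:(230+(p[0]-400)/2.2-.27,20+p[1]/2.2-.27)
P={"TL":((86,56),(493,12)),"TR":((314,64),(746,22)),"BR":((309,147),(741,123)),"BL":((86,137),(490,112)),"waist":((176,250),(591,243)),"blockcorner":((119,312),(527,310))}
for k,(a,b) in P.items():
    print(k,tri([ray(c1,A(a)),ray(c2,B(b))]).round(4),"w1@.042",plane(c1,A(a),.042).round(4)[:2],"w2",plane(c2,B(b),.042).round(4)[:2])
for k,b,z in[("waist",(591,243),.048),("flF",(591,200),.055),("flB",(591,287),.055),("ptr",(583,532),.0705),("idx",(534,420),.0705),("idxtop",(534,402),.075),("idxbot",(534,442),.075),("edL1",(506,130),.012),("edL2",(509,400),.012),("edR1",(681,150),.012),("edR2",(667,500),.012),("slot1",(588,350),.06),("slot2",(586,500),.06)]:
    print(k,plane(c2,B(b),z).round(4))
print("waist1",plane(c1,A((176,250)),.048).round(4))
# top view
hi=cv2.imread("pics/top0.png");c=cam("top");T=lambda p:(150+p[0]/2.4-.3,95+p[1]/2.4-.3)
for k,p,z in[("waist",(190,300),.048),("wTL",(121,359),.042),("wTR",(243,362),.042),("wBR",(242,410),.042),("wBL",(118,405),.042),("idx",(216,209),.072),("ptr",(195,152),.0705)]:print("top",k,plane(c,T(p),z).round(4))
```

```text
TL [0.4619 0.2492 0.0396] w1@.042 [0.4617 0.2495] w2 [0.4626 0.2496]
TR [0.4659 0.3647 0.0408] w1@.042 [0.4658 0.3645] w2 [0.4663 0.3645]
BR [0.5086 0.3642 0.0418] w1@.042 [0.5085 0.3639] w2 [0.5086 0.3644]
BL [0.5037 0.2472 0.0392] w1@.042 [0.5031 0.2482] w2 [0.5043 0.2469]
waist [0.5629 0.2944 0.0479] w1@.042 [0.5649 0.2947] w2 [0.5626 0.2941]
blockcorner [0.594  0.2642 0.0577] w1@.042 [0.6009 0.2633] w2 [0.5946 0.2623]
waist [0.5629 0.2942 0.048 ]
flF [0.5442 0.2942 0.055 ]
flB [0.5833 0.2942 0.055 ]
ptr [0.7012 0.2905 0.0705]
idx [0.6449 0.2672 0.0705]
idxtop [0.6355 0.2677 0.075 ]
idxbot [0.6546 0.2674 0.075 ]
edL1 [0.5066 0.2508 0.012 ]
edL2 [0.6444 0.2487 0.012 ]
edR1 [0.5157 0.3398 0.012 ]
edR2 [0.7018 0.3376 0.012 ]
slot1 [0.6126 0.2928 0.06  ]
slot2 [0.6877 0.2918 0.06  ]
waist1 [0.5628 0.2947 0.048 ]
top waist [0.5659 0.2941 0.048 ]
top wTL [0.5123 0.3605 0.042 ]
top wTR [0.5066 0.2458 0.042 ]
top wBR [0.4614 0.2475 0.042 ]
top wBL [0.469  0.3637 0.042 ]
top idx [0.6476 0.2653 0.072 ]
top ptr [0.702  0.2843 0.0705]
```

Request:
{"method": "jog_arm", "body": {
  "rows": [0.4,0,0,0,0,0,1,0.4,0,0,0,0,0,1,0.4,0,0,0,0,0,1,0.4,0,0,0,0,0,1,0.4,0,0,0,0,0,1,0.4,0,0,0,0,0,1,0.4,0,0,0,0,0,1,0.4,0,0,0,0,0,1,0.4,0,0,0,0,0,1,0.4,0,0,0,0,0,1,0.4,0,0,0,0,0,1,0.4,0,0,0,0,0,1,0.4,0,0,0,0,0,1,0.4,0,0,0,0,0,1,0.4,0,0,0,0,0,1,0.4,0,0,0,0,0,1,0.4,0,0,0,0,0,1,0.4,0,0,0,0,0,1,0.4,0,0,0,0,0,0.48,0.4,0,0,0,0,0,0]
}}

```text
time_s: 3.87
tool_pos: [0.6519, 0.297, 0.2543]
tool_rot: [[0.04, 0.999, 0.0], [0.999, -0.04, 0.0], [0.0, 0.0, -1.0]]
wrist_force: [-0.1, 0.4, 1.4]
finger_gap: 0.0666
grasp_force: 0.0
```

Request:
{"method": "jog_arm", "body": {
  "rows": [0.4,0.1,-0.95,0.3,0,0,0,0.4,0.1,-0.95,0.4,0,0,0,0.4,0.1,-0.95,0.4,0,0,0,0.4,0,-0.95,0.4,0,0,0,0.4,0,-0.95,0.4,0,0,0,0.4,0,-0.85,0.3,0,0,0,0.4,0,0,0,0,0,0,0.4,0,0,0,0,0,0,0.4,0,0,0,0,0,0]
}}

```text
time_s: 4.62
tool_pos: [0.4863, 0.3121, 0.1886]
tool_rot: [[0.038, 0.999, 0.002], [0.999, -0.038, 0.001], [0.001, 0.002, -1.0]]
wrist_force: [-0.2, 0.6, -0.1]
finger_gap: 0.0666
grasp_force: 0.0
```

```bash
cat >> h.py <<'E'
def to(xy,yaw,z=None):
    s=read_state();R=s["tool_rot"];d=np.array([xy[0],xy[1],s["tool_pos"][2] if z is None else z])-s["tool_pos"]
    cur=np.arctan2(R[1,1],R[0,1]);print("pos",s["tool_pos"].round(4),"zaxis",R[:,2].round(4),"yaw",cur.round(4),"gap",s["finger_gap"],"units",(R.T@d/.03).round(3),"rz",((cur-yaw)*180/np.pi/5).round(3),"t",s["time_s"],"F",s["wrist_force"].round(1),s["joints"].round(2))
E
python3 -c "
from h import *
to((.4852,.3065),-.0385)"
```

```text
pos [0.4863 0.3121 0.1886] zaxis [ 1.6e-03  8.0e-04 -1.0e+00] yaw -0.038 gap 0.06657337196121052 units [-0.189 -0.03  -0.   ] rz 0.006 t 4.6167 F [-0.2  0.6 -0.1] [0.46 0.45 1.71 0.   0.98 0.49]
```

Request:
{"method": "jog_arm", "body": {
  "rows": [0.4,-0.19,-0.03,0.6,0,0,0,0.4,0,0,0.9,0,0,0,0.4,0,0,0.9,0,0,0,0.4,0,0,0.9,0,0,0,0.4,0,0,0.9,0,0,0,0.4,0,0,0.7,0,0,0,0.4,0,0,0.45,0,0,0,0.4,0,0,0.25,0,0,0,0.4,0,0,0,0,0,0,0.4,0,0,0,0,0,0]
}}

```text
time_s: 5.45
tool_pos: [0.4856, 0.3061, 0.02]
tool_rot: [[0.04, 0.999, 0.001], [0.999, -0.04, 0.0], [0.0, 0.001, -1.0]]
wrist_force: [0.3, -0.3, -0.2]
finger_gap: 0.0664
grasp_force: 0.0
```

```bash
python3 -c "
from h import *
to((.4852,.3065),-.0385,.018)"
```

```text
pos [0.4856 0.3061 0.02  ] zaxis [ 6.e-04  3.e-04 -1.e+00] yaw -0.0397 gap 0.06637033905488249 units [ 0.014 -0.013  0.066] rz -0.014 t 5.45 F [ 0.3 -0.3 -0.2] [0.45 0.68 1.85 0.   0.61 0.49]
```

Close, then lift about 90 mm.

Request:
{"method": "jog_arm", "body": {
  "rows": [-0.4,0,0,0.05,0,0,0,-0.4,0,0,0,0,0,0,-0.4,0,0,0,0,0,0,-0.4,0,0,0,0,0,0,-0.4,0,0,0,0,0,0,-0.4,0,0,0,0,0,0,-0.4,0,0,-0.1,0,0,0,-0.4,0,0,-0.3,0,0,0,-0.4,0,0,-0.5,0,0,0,-0.4,0,0,-0.6,0,0,0,-0.4,0,0,-0.6,0,0,0,-0.4,0,0,-0.5,0,0,0,-0.4,0,0,-0.3,0,0,0,-0.4,0,0,-0.1,0,0,0,-0.4,0,0,0,0,0,0]
}}

```text
time_s: 6.7
tool_pos: [0.4848, 0.3059, 0.1086]
tool_rot: [[0.04, 0.999, 0.001], [0.999, -0.04, 0.0], [0.0, 0.0, -1.0]]
wrist_force: [-0.8, -0.2, -3.4]
finger_gap: 0.0442
grasp_force: 30.0
```

Run:
```python
from h import *
im=vision.capture("top");cv2.imwrite("pics/t2.png",cv2.resize(im[95:345,150:400,::-1],None,fx=2,fy=2))
c=cam("top");print(plane(c,(325,215),0),plane(c,(325,285),0),plane(c,(252,230),.012))
u=np.array([-1,.0155]);v=np.array([-.0155,-1]);o=np.array([.5629,.2942])-.077*u
print("rig o",o,"target",o+.12*u+.11*v)
to(o+.12*u+.11*v,np.pi/2-.0155)
```

```text
[0.57724267 0.07565745 0.        ] [0.41333713 0.07982256 0.        ] [0.544787   0.24612018 0.012     ]
rig o [0.6399    0.2930065] target [0.518195  0.1848665]
pos [0.4845 0.3058 0.1079] zaxis [-5.e-04 -2.e-04 -1.e+00] yaw -0.0397 gap 0.0440026262329786 units [-3.984  1.281  0.   ] rz -18.277 t 6.75 F [ 0.1 -0.1 -3.4] [0.45 0.55 1.8  0.   0.8  0.49]
```

View pics/t2.png

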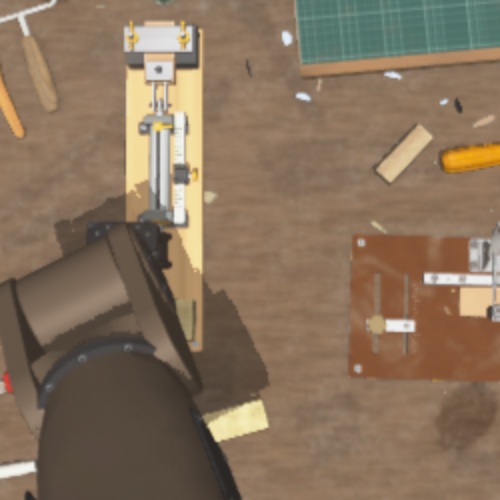

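The weight is held (wrist force −3.4 N, gap 44 mm). The bare strip between the board edge and the brown jig is visible, at y from 0.08 to 0.245. I move over, turn and lower.

Request:
{"method": "jog_arm", "body": {
  "rows": [-0.4,-0.4,0.1,0,0,0,0,-0.4,-0.6,0.2,0,0,0,0,-0.4,-0.7,0.23,0,0,0,0,-0.4,-0.7,0.25,0,0,0,0,-0.4,-0.7,0.25,0,0,0,0,-0.4,-0.6,0.2,0,0,0,0,-0.4,-0.3,0.05,0,0,0,0,-0.4,0,0,0,0,0,-0.28,-0.4,0,0,0,0,0,-0.6,-0.4,0,0,0,0,0,-0.9,-0.4,0,0,0,0,0,-1,-0.4,0,0,0,0,0,-1,-0.4,0,0,0,0,0,-1,-0.4,0,0,0,0,0,-1,-0.4,0,0,0,0,0,-1,-0.4,0,0,0,0,0,-1,-0.4,0,0,0,0,0,-1,-0.4,0,0,0,0,0,-1,-0.4,0,0,0,0,0,-1,-0.4,0,0,0,0,0,-1]
}}

```text
time_s: 8.42
tool_pos: [0.5178, 0.1853, 0.1077]
tool_rot: [[-0.838, 0.545, -0.001], [0.545, 0.838, 0.0], [0.001, -0.001, -1.0]]
wrist_force: [-1.0, -0.9, -3.9]
finger_gap: 0.0442
grasp_force: 30.0
```

Request:
{"method": "jog_arm", "body": {
  "rows": [-0.4,0,0,0,0,0,-1,-0.4,0,0,0,0,0,-1,-0.4,0,0,0,0,0,-1,-0.4,0,0,0,0,0,-1,-0.4,0,0,0,0,0,-1,-0.4,0,0,0,0,0,-0.9,-0.4,0,0,0,0,0,-0.6,-0.4,0,0,0,0,0,0,-0.4,0,0,0,0,0,0,-0.4,0,0,0,0,0,0]
}}

```text
time_s: 9.25
tool_pos: [0.5182, 0.1849, 0.1079]
tool_rot: [[-1.0, 0.016, -0.0], [0.016, 1.0, 0.0], [0.0, -0.0, -1.0]]
wrist_force: [0.4, 0.3, -4.0]
finger_gap: 0.044
grasp_force: 30.0
```

```bash
python3 -c "
from h import *
to((.5182,.1849),1.555,.012)"
```

```text
pos [0.5182 0.1849 0.1079] zaxis [-4.e-04  0.e+00 -1.e+00] yaw 1.5545 gap 0.04399548563491364 units [-3.000e-03  1.000e-03  3.197e+00] rz -0.005 t 9.25 F [ 0.4  0.3 -4. ] [ 0.22  0.52  1.85  0.    0.77 -1.33]
```

Request:
{"method": "jog_arm", "body": {
  "rows": [-0.4,0,0,0.3,0,0,0,-0.4,0,0,0.5,0,0,0,-0.4,0,0,0.6,0,0,0,-0.4,0,0,0.6,0,0,0,-0.4,0,0,0.5,0,0,0,-0.4,0,0,0.3,0,0,0,-0.4,0,0,0.15,0,0,0,-0.4,0,0,0.1,0,0,0,-0.4,0,0,0.1,0,0,0,-0.4,0,0,0.05,0,0,0,-0.4,0,0,0.05,0,0,0,-0.4,0,0,0,0,0,0,-0.4,0,0,0,0,0,0]
}}

```text
time_s: 10.33
tool_pos: [0.5186, 0.1846, 0.011]
tool_rot: [[-1.0, 0.015, 0.001], [0.015, 1.0, 0.0], [-0.001, 0.0, -1.0]]
wrist_force: [0.0, 0.2, -3.3]
finger_gap: 0.0439
grasp_force: 30.0
```

Request:
{"method": "jog_arm", "body": {
  "rows": [-0.4,0,0,0.04,0,0,0,-0.4,0,0,0.03,0,0,0,-0.4,0,0,0,0,0,0,-0.4,0,0,0,0,0,0]
}}

```text
time_s: 10.67
tool_pos: [0.5184, 0.1845, 0.0085]
tool_rot: [[-1.0, 0.015, 0.0], [0.015, 1.0, 0.0], [-0.0, 0.0, -1.0]]
wrist_force: [-0.0, 0.1, -3.3]
finger_gap: 0.0441
grasp_force: 30.0
```

Request:
{"method": "jog_arm", "body": {
  "rows": [-0.4,0,0,0.03,0,0,0,-0.4,0,0,0.02,0,0,0,-0.4,0,0,0,0,0,0,-0.4,0,0,0,0,0,0]
}}

```text
time_s: 11.0
tool_pos: [0.5184, 0.1845, 0.007]
tool_rot: [[-1.0, 0.015, -0.0], [0.015, 1.0, 0.0], [0.0, 0.0, -1.0]]
wrist_force: [-0.9, 0.2, -2.6]
finger_gap: 0.044
grasp_force: 30.0
```

Request:
{"method": "jog_arm", "body": {
  "rows": [-0.4,0,0,0.02,0,0,0,-0.4,0,0,0.02,0,0,0,-0.4,0,0,0,0,0,0,-0.4,0,0,0,0,0,0]
}}

```text
time_s: 11.33
tool_pos: [0.5185, 0.1845, 0.0069]
tool_rot: [[-1.0, 0.015, 0.001], [0.015, 1.0, 0.0], [-0.001, 0.0, -1.0]]
wrist_force: [-4.4, -1.3, 10.4]
finger_gap: 0.0437
grasp_force: 30.0
```

Touchdown (+10 N). Release, wait and rise.

Request:
{"method": "jog_arm", "body": {
  "rows": [0.3,0,0,-0.02,0,0,0,0.3,0,0,0,0,0,0,0.3,0,0,0,0,0,0,0.3,0,0,0,0,0,0,0.3,0,0,0,0,0,0,0.3,0,0,-0.2,0,0,0,0.3,0,0,-0.5,0,0,0,0.3,0,0,-0.8,0,0,0,0.3,0,0,-1,0,0,0,0.3,0,0,-1,0,0,0,0.3,0,0,-1,0,0,0,0.3,0,0,-0.8,0,0,0,0.3,0,0,0,0,0,0,0.3,0,0,0,0,0,0]
}}

```text
time_s: 12.5
tool_pos: [0.5188, 0.1846, 0.1669]
tool_rot: [[-1.0, 0.015, 0.003], [0.015, 1.0, 0.001], [-0.003, 0.001, -1.0]]
wrist_force: [0.9, -0.0, -0.5]
finger_gap: 0.0617
grasp_force: 0.0
```

Run:
```python
from h import *
im=vision.capture("wrist");cv2.imwrite("pics/w3.png",im[:,:,::-1])
to((.5629,.2942),1.5553,.14)
```

```text
pos [0.5182 0.1845 0.1656] zaxis [ 5.e-04  2.e-04 -1.e+00] yaw 1.5555 gap 0.06185172249821013 units [-1.432  3.68   0.856] rz 0.002 t 12.55 F [ 0.1 -0.2 -1.2] [ 0.22  0.44  1.8   0.    0.9  -1.33]
```

View pics/w3.png

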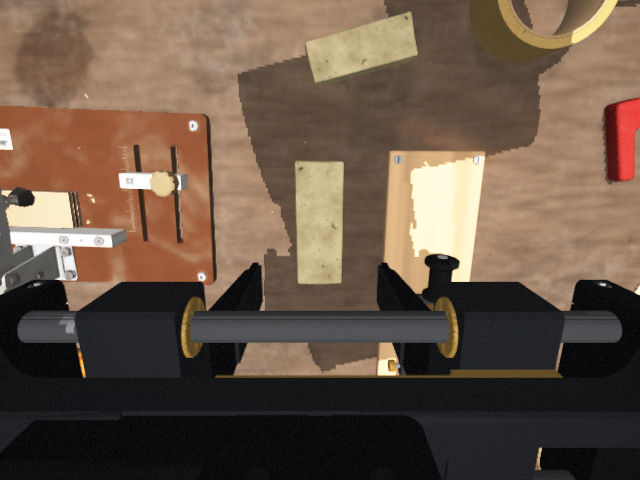

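The weight lies flat on the bare strip (295–343, 162–284), clear of the board. The handle is at (440,270). Move over the handle and descend.

Request:
{"method": "jog_arm", "body": {
  "rows": [0.3,-0.2,0.5,0,0,0,0,0.3,-0.3,0.8,0,0,0,0,0.3,-0.3,0.8,0,0,0,0,0.3,-0.3,0.8,0,0,0,0,0.3,-0.3,0.68,0,0,0,0,0.3,-0.03,0.1,0,0,0,0,0.3,0,0,0.5,0,0,0,0.3,0,0,0.5,0,0,0,0.3,0,0,0.5,0,0,0,0.3,0,0,0.3,0,0,0,0.3,0,0,0,0,0,0,0.3,0,0,0,0,0,0]
}}

```text
time_s: 13.55
tool_pos: [0.5628, 0.2939, 0.1109]
tool_rot: [[-1.0, 0.016, -0.001], [0.016, 1.0, -0.001], [0.001, -0.001, -1.0]]
wrist_force: [-0.2, 0.5, 0.3]
finger_gap: 0.0619
grasp_force: 0.0
```

Run:
```python
from h import *
to((.5633,.2942),1.5553,.029)
```

```text
pos [0.5628 0.2939 0.1109] zaxis [-1.4e-03 -5.0e-04 -1.0e+00] yaw 1.5553 gap 0.06186589732867824 units [-0.021  0.013  2.729] rz -0.0 t 13.55 F [-0.2  0.5  0.3] [ 0.38  0.62  1.63  0.    0.89 -1.18]
```

Request:
{"method": "jog_arm", "body": {
  "rows": [0.3,-0.02,0.01,0.4,0,0,0,0.3,0,0,0.6,0,0,0,0.3,0,0,0.6,0,0,0,0.3,0,0,0.6,0,0,0,0.3,0,0,0.4,0,0,0,0.3,0,0,0.13,0,0,0,0.3,0,0,0,0,0,0,0.3,0,0,0,0,0,0]
}}

```text
time_s: 14.22
tool_pos: [0.564, 0.2947, 0.0301]
tool_rot: [[-1.0, 0.015, 0.001], [0.015, 1.0, 0.0], [-0.001, 0.0, -1.0]]
wrist_force: [-0.0, -0.5, 0.6]
finger_gap: 0.0619
grasp_force: 0.0
```

Request:
{"method": "jog_arm", "body": {
  "rows": [-0.9,0,0,0,0,0,0,-0.9,0,0,0,0,0,0,-0.9,0,0,0,0,0,0,-0.9,0,0,0,0,0,0,-0.9,0,0,0,0,0,0,-0.9,0,0,0,0,0,0,-0.9,0,0,0,0,0,0,-0.9,0,0,0,0,0,0]
}}

```text
time_s: 14.88
tool_pos: [0.564, 0.2939, 0.0296]
tool_rot: [[-1.0, 0.015, 0.0], [0.015, 1.0, -0.001], [-0.0, -0.001, -1.0]]
wrist_force: [1.6, -6.1, 1.1]
finger_gap: 0.019
grasp_force: 37.3
```

The jaws are on the waist (gap 19–20 mm, 37 N). Draw about 45 mm, then look.

Request:
{"method": "jog_arm", "body": {
  "rows": [-0.9,0.05,0,0,0,0,0,-0.9,0.1,0,0,0,0,0,-0.9,0.15,0,0,0,0,0,-0.9,0.2,0,0,0,0,0,-0.9,0.2,0,0,0,0,0,-0.9,0.2,0,0,0,0,0,-0.9,0.2,0,0,0,0,0,-0.9,0.2,0,0,0,0,0,-0.9,0.1,0,0,0,0,0,-0.9,0.1,0,0,0,0,0,-0.9,0,0,0,0,0,0,-0.9,0,0,0,0,0,0]
}}

```text
time_s: 15.88
tool_pos: [0.5202, 0.2948, 0.0297]
tool_rot: [[-1.0, 0.015, 0.003], [0.015, 1.0, 0.0], [-0.003, 0.0, -1.0]]
wrist_force: [9.2, -6.3, -4.4]
finger_gap: 0.0196
grasp_force: 37.9
```

Run:
```python
from h import *
im=vision.capture("top")[:,:,::-1];sc=vision.capture("scene")[:,:,::-1];cv2.imwrite("pics/t4.png",im);cv2.imwrite("pics/s4.png",sc)
# where index and pointer fall in scene
for n in("top","scene"):
    K,R,o=cam(n)
    for P in((.645,.293,.0705),(.657,.292,.0705)):
        q=K@R.T@(np.array(P)-o);print(n,(q[:2]/q[2]).round(1))
K,R,o=cam("scene");q=K@R.T@(np.array([.65,.29,.07])-o);u,v=(q[:2]/q[2]).astype(int)
K,R,o=cam("top");q=K@R.T@(np.array([.65,.28,.07])-o);a,b=(q[:2]/q[2]).astype(int);print(a,b,u,v)
O=np.hstack([cv2.resize(x,(400,400),interpolation=cv2.INTER_CUBIC) for x in(im[b-20:b+20,a-20:a+20],sc[v-20:v+20,u-20:u+20])]);cv2.imwrite("pics/ts4.png",O)
to((.5077,.295),1.5553)
```

```text
top [227.4 183.3]
top [227.8 178. ]
scene [325.7 210.7]
scene [329.3 210.2]
233 181 327 210
pos [0.5203 0.2947 0.0297] zaxis [ 3.e-03  2.e-04 -1.e+00] yaw 1.5552 gap 0.01970644299051587 units [ 0.42   0.003 -0.001] rz -0.001 t 15.9833 F [ 8.3 -7.4 -2.8] [ 0.41  0.69  1.78 -0.    0.67 -1.15]
```

View pics/ts4.png

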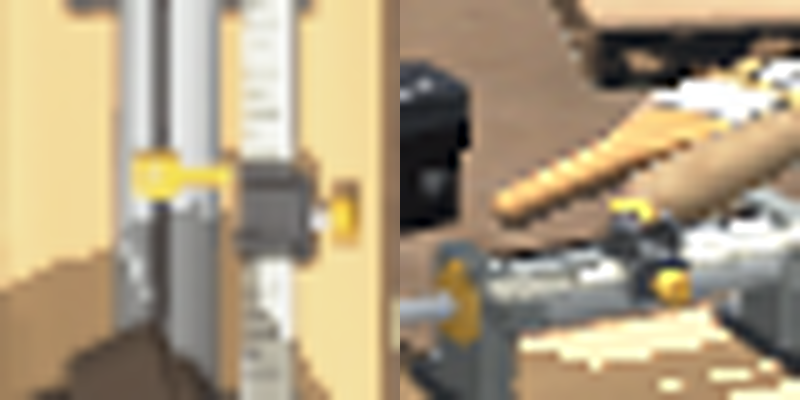

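Left panel: the pointer (row 177) is still short of the rider centre (rows 163–257, thumbscrew 211), by about 7 mm. Right panel: the pointer tip at (635,208) is beside the rider. I check the rider's faces numerically before the last millimetres.

Run:
```python
from h import *
import pickle
im=cv2.imread("pics/w2.png");c=cam("wrist",pickle.load(open("w2.pkl","rb")))
print("w2 cols 272-304, rows 198-226 gray");g=cv2.cvtColor(im,cv2.COLOR_BGR2GRAY)
print(g[198:226,274:304])
t=cv2.cvtColor(cv2.imread("pics/t4.png"),cv2.COLOR_BGR2GRAY);print("t4 rows 174-190 cols 226-250");print(t[174:190,226:250])
h=cv2.cvtColor(im,cv2.COLOR_BGR2HSV);m=cv2.inRange(h,(15,130,120),(32,255,255))
for y0,y1,x0,x1,z in((200,222,268,288,.06),(250,275,295,325,.0705)):
    M=cv2.moments(m[y0:y1,x0:x1],True);p=(x0+M["m10"]/M["m00"],y0+M["m01"]/M["m00"]);print(p,plane(c,p,z).round(4),M["m00"])
```

```text
w2 cols 272-304, rows 198-226 gray
[[ 70  72  68  70  79 125 157 160 160 162 161 163 162 174 204 200 202 201
  203 201 204 205 202 183 149 144 145 145 151 148]
 [ 73  74  74  73  85 126 156 161 160 163 162 158 160 175 202 201 200 200
  202 198 201 202 198 177 152 144 142 145 149 152]
 [ 73  73  73  72  84 126 156 159 162 159 143 126 135 162 203 199 202 202
  196 167 169 171 170 166 148 145 141 144 148 150]
 [ 73  74  72  70  85 128 157 160 158 138  74  28  49 112 181 179 178 178
  171 113  94  96 103 136 146 148 141 143 148 150]
 [ 69  71  75  75  85 129 159 159 150 113  36  33  37  60  80  77  76  82
   99  98 101  97  99  98 119 144 142 145 147 147]
 [ 73  74  79  73  85 129 156 158 150  97  57  49  36  37  38  39  32  38
   38  37  37  37  38  41  90 147 145 142 148 144]
 [ 71  74  75  77  82 122 157 158 147  82  56  64  59  58  59  58  58  56
   59  56  53  52  50  42  93 143 142 146 147 150]
 [ 83  87  86  85  84 111 155 159 146  81  59  65  61  61  58  60  57  63
   55  59  58  60  56  46  92 146 143 146 148 148]
 [101 116 114 106 104  98 140 161 143  87  61  62  58  59  57  58
[... 3505 characters left out ...]
129 108 137 113  88  86  99 103 103 108  97
  121 215 194 187 180 215]
 [156 130  78  77 145 148 137 128 109 138 125 106 102 102 103 108  86  92
  121 215 201 193 193 217]
 [172 136  79  77 145 148 136 127 115 139 128  92 104 130 135 135  97  91
  139 216 223 222 221 221]
 [209 153  79  78 145 147 137 127 114 138 143 131 163 221 228 228 163 143
  194 220 223 222 221 221]
 [198 148  79  78 145 148 137 127 115 139 143 166 178 239 240 243 215 220
  224 223 223 222 222 221]
 [156 152  88  77 144 147 136 127 114 139 144 160 170 234 226 241 215 220
  224 223 223 223 222 221]]
(276.3529411764706, 210.0) [0.6461 0.2508 0.06  ] 51.0
(310.0952380952381, 261.32380952380953) [0.7009 0.2874 0.0705] 105.0
```

Request:
{"method": "jog_arm", "body": {
  "rows": [-0.9,0.08,0,0,0,0,0,-0.9,0.08,0,0,0,0,0,-0.9,0.07,0,0,0,0,0,-0.9,0,0,0,0,0,0,-0.9,0,0,0,0,0,0]
}}

```text
time_s: 16.4
tool_pos: [0.5135, 0.2949, 0.0297]
tool_rot: [[-1.0, 0.016, 0.003], [0.016, 1.0, 0.0], [-0.003, 0.0, -1.0]]
wrist_force: [9.2, -6.7, -4.8]
finger_gap: 0.0196
grasp_force: 38.0
```

Run:
```python
from h import *
to((.511,.295),1.5553)
S=[];im=np.mean([vision.capture("top").astype(float) for _ in range(6)],0)[:,:,::-1].astype(np.uint8);sc=np.mean([vision.capture("scene").astype(float) for _ in range(4)],0)[:,:,::-1].astype(np.uint8)
cv2.imwrite("pics/t5.png",im);cv2.imwrite("pics/s5.png",sc)
print(cv2.cvtColor(im,cv2.COLOR_BGR2GRAY)[174:190,226:247])
O=np.hstack([cv2.resize(x,(400,400),interpolation=cv2.INTER_NEAREST) for x in(im[171:191,224:244],sc[198:218,324-6:344-6])]);cv2.imwrite("pics/ts5.png",O)
```

```text
pos [0.5135 0.2949 0.0297] zaxis [ 3.3e-03  4.0e-04 -1.0e+00] yaw 1.5552 gap 0.019568399452502147 units [ 0.085  0.003 -0.   ] rz -0.001 t 16.4 F [ 9.2 -6.7 -4.8] [ 0.41  0.68  1.8  -0.    0.66 -1.14]
[[213 223 129  95 224 227 215 197 149 207 217 220 228 241 242 243 171 215
  224 224 223]
 [213 223 130 108 225 227 214 195 148 208 217 235 239 240 240 243 177 204
  222 224 223]
 [213 224 129 108 224 226 214 195 147 207 207 215 208 205 205 231 167 149
  206 222 222]
 [213 224 130 108 224 226 214 194 146 207 166 120 118 120 120 131 125 141
  151 217 223]
 [209 216 131 112 215 224 214 194 146 194 159 112 102 103 103 108  93 114
  141 216 215]
 [201 190 166 158 178 213 206 182 138 138 144 100  83  82  82  82  86  94
  122 215 168]
 [210 213 217 212 204 203 195 174 154 165 147 118 111 111 113 113 109  98
  121 199 161]
 [207 213 219 213 210 213 212 210 206 210 169 120 111 111 113 113 115 100
  136 146 187]
 [202 215 218 215 212 217 210 199 170 167 160 122 110 111 114 113 116 100
  186 208 211]
 [215 218 208 208 224 216 207 190 142 141 148 114 102 107 110 109 116  99
  207 225 210]
 [215 199 113 103 211 166 183 186 141 141 128  94  85  98 102 103 108  97
  121 215 194]
 [204 184 105  79 145 148 137 176 141 141 145 113 102 102 104 108  85  92
  121 215 201]
 [161 132  79  77 145 148 137 164 136 141 151 115 107 130 134 135  97  90
  139 216 223]
 [143 130  79  78 145 147 137 127 115 138 143 177 201 224 228 227 164 143
  194 220 223]
 [147 130  79  77 144 148 136 127 115 138 143 222 241 242 240 243 215 220
  224 223 223]
 [173 137  79  76 144 147 136 127 115 139 144 210 237 240 226 241 215 220
  224 223 223]]
```

View pics/ts5.png

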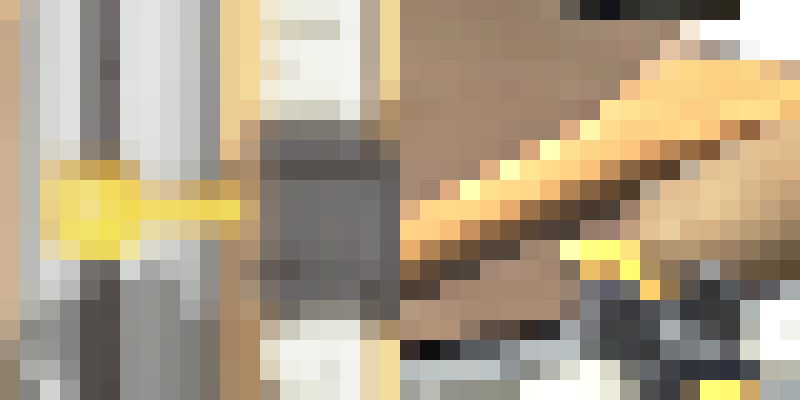

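Left panel: the pointer arm (row 181 at full scale) now lies between the prongs. The rider spans rows 176.6–186.3 and its top-face middle is at about 181.1. The right panel shows the tip entering the gap between the two dark prongs. The estimates together suggest about 1 mm more.

Request:
{"method": "jog_arm", "body": {
  "rows": [-0.9,0.03,0,0,0,0,0,-0.9,0,0,0,0,0,0,-0.9,0,0,0,0,0,0,-0.9,0,0,0,0,0,0,-0.9,0,0,0,0,0,0,-0.9,0,0,0,0,0,0]
}}

```text
time_s: 17.4
tool_pos: [0.5128, 0.2949, 0.0296]
tool_rot: [[-1.0, 0.016, 0.003], [0.016, 1.0, 0.0], [-0.003, 0.0, -1.0]]
wrist_force: [9.8, -5.3, -5.0]
finger_gap: 0.0195
grasp_force: 38.0
```

Run:
```python
from h import *
to((.5127,.295),1.5553)
def ridge(im,cols,r):
    b=im.astype(float);y=np.minimum(b[...,1],b[...,2])-b[...,0] # yellowness, BGR
    p=y[r[0]:r[1],cols[0]:cols[1]].mean(1);p=np.clip(p-np.percentile(p,40)-8,0,None);return (p*np.arange(*r)).sum()/p.sum()
t=vision.capture("top")[:,:,::-1];cv2.imwrite("pics/t6.png",t)
t0=cv2.imread("pics/top0.png");t4=cv2.imread("pics/t4.png");t5=cv2.imread("pics/t5.png");c=cam("top")
for n,im,r in(("t0",t0,(152,166)),("t4",t4,(172,186)),("t5",t5,(174,188)),("t6",t,(174,188))):
    v=ridge(im,(231,235),r);print(n,v.round(2),plane(c,(232.5,v),.0705).round(4))
for v in(178.5,181.2):print(v,plane(c,(237,v),.0705).round(4))
```

```text
pos [0.5128 0.2949 0.0296] zaxis [ 3.4e-03  4.0e-04 -1.0e+00] yaw 1.5552 gap 0.019497714324594767 units [ 0.003  0.005 -0.   ] rz -0.001 t 17.4 F [ 9.8 -5.3 -5. ] [ 0.41  0.68  1.8  -0.    0.66 -1.14]
t0 157.39 [0.7034 0.2808 0.0705]
t4 178.15 [0.6564 0.2815 0.0705]
t5 181.0 [0.65   0.2816 0.0705]
t6 181.33 [0.6492 0.2816 0.0705]
178.5 [0.6554 0.2715 0.0705]
181.2 [0.6493 0.2715 0.0705]
```

```bash
python3 -c "
from bench import finish_job
print(finish_job())"
```

```text
the job is handed in; nothing more can be done
None
```

The job is handed in: the weight lies flat on the bench, off the board, and the gripper is holding the handle with the pointer in the set index notch, by my measurement within about 2 mm of its middle; no verdict came back.

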